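# Clamp the grinding jar with the torque knob and shut the mill guard

### The job

The steel grinding jar stands in the bench mill but is not clamped yet. Turn the orange wing knob on the leaning jar clamp clockwise until its torque clutch clicks past its detent, once and no further, then slide the clear guard along its track until it is fully shut over the jar. Let go of everything and leave the other things on the bench where they are.

Things in the scene. Friction and masses are not known exactly. Their poses are not given: they have to be found in the camera images.
- mill: fixed bench mill, pale housing 240 (x) x 500 (y) mm, dark deck 85 mm up. Origin: centre of its underside; x from front (panel) to back, y along the track towards the shut end, z up. In the +y half a 65 mm steel jar with white lid stands under a dark yoke, leaning 35 deg so that its top comes forward (-x). A clear fixed end window, 210 wide, 280 mm high, stands at y = +236 mm.
- knob_grip (a point): grip point on the orange wing knob on the jar clamp, on its axis, about 235 mm above the bench. The wing is a bar 62 long, 14 thick, 36 mm high; the point is 12 mm below its top, 24 mm above its round hub (48 mm across). x: along the bar; z: out along the axis, which leans 35 deg from vertical to the mill's front. Tighten clockwise seen from above (negative about z). Turns with the knob.
- clamp_screw (a joint): turn of the clamp spindle under the knob, rad, growing clockwise: 0 = its pad hard on the jar lid (solid stop), negative = slack still to be taken up (starts between -2.1 and -0.8). It turns with the knob against 0.18 N m of friction and stays where it is left; anticlockwise turning backs it off. If the knob is held still at the click, the spindle gives back up to 0.3 (this is normal).
- clutch (a joint): slip of the knob past the spindle in its spring clutch, rad, growing clockwise. Near 0 the knob carries the spindle along (wind-up under 0.08). Once the pad is hard on the lid the torque climbs to about 0.42 N m at 0.18 and falls to nothing at the detent (0.35), past which it snaps on into the next seat at 0.7. Let go before that, it springs back to 0. Past 0.7 it climbs to a second click at 1.05.
- guard_handle (a point): middle of the black pull handle on the clear guard, a hood 206 (x) x 222 (y) x 195 mm, open below and at its +y end. Handle: bar 90 mm long along x, 14 x 14 mm in section, middle 316 mm above the bench, 30 mm above the hood's top, a 12 mm post at each end. y: the way the guard slides shut. It starts parked in the mill's -y half, its edge 110 mm or more from the knob's axis.
- guard (a joint): slide of the guard along its track, m: 0 = parked fully open, 0.248 = shut against its end stop, open edge beside the end window. About 2.5 N of friction plus mild damping; it stays where it is left. Starts between 0 and 0.03.
- spare_jar: bystander: spare steel grinding jar with lid, 68 mm across, 72 mm tall, standing; origin: centre of its underside
- tree_slice: bystander: slice of a tree trunk, 104 mm across, 29 mm thick, lying flat; origin: centre of its underside
- brush: bystander: dusting brush 150 mm long with blue handle, about 20 mm high, lying on the bench; origin: under its middle

How it is judged:
By the outcome, as a careful person would: the job done as asked, in the order asked, and still so for the second after the job is handed in, with the robot touching nothing.
It also fails if it takes over 67 s, if anything falls off the work surface, if the arm or the gripper's body presses on something with over 40 N, if the wrist force passes 120 N, or if a joint passes its speed limit or range.

### The arm

A 6-joint arm with a two-finger parallel gripper is mounted at the origin on the work surface. World frame = base frame: x ahead of the robot, y to its left, z up, the work surface at z = 0. Lengths are in mm, angles in rad, forces in N, time in s.
With the tool pointing down it reaches from about 275 to 750 mm from the base axis. Payload 10.2 kg.
Tool frame: the origin (TCP) lies on the front face of the gripper's body, between the roots of the fingers; the fingertips stand 73 mm ahead of it and the grasp point (between the pads) lies 54 mm ahead of it; z points along the fingers, y is the direction in which the jaws open and shut (so a half turn about z gives the same grasp; the last joint's range is limited). The gripper opens to 85 mm and grips with 20 to 120 N. Pads are 22 mm wide; open, the fingers measure 114 mm over their backs; the gripper's body (76 mm by 85 mm) begins 54 mm behind the grasp point. The pads swing forward as they close: fully open they stand 13 mm farther back than shut.
Start: joints at [-1.378, 0.313, 1.498, -0, 1.331, -0.223], TCP at [212.047, -480.279, 303.894] pointing down, gripper open.
Joint ranges: [-2.94, 2.94], [-0.97, 2.17], [0.19, 2.56], [-1.23, 4.37], [0.02, 3.11], [-2.88, 2.88]. Speed limits (rad/s): [2.39, 2.39, 3.01, 3.14, 3.14, 3.14].

### API

Orientations are given as a unit quaternion [w, x, y, z].
In Python, from rig import ctrl gives the robot as it stands. The module is installed in compiled form; this text tells all that it offers.
- The arm moves only by the shell command python3 -m creep 'ROWS' [OPENING] [FORCE]. ROWS is text: rows parted by semicolons, each of 6 numbers parted by spaces: the shift along the tool's x, y, z scaled (see below), then the turn, a rotation vector about the tool's x, y, z scaled (see below). In form: tx ty tz wx wy wz; .... A call has 1 to 8 rows; each row shifts and turns the commanded pose from where the row before left it, along the tool's axes as they then stand; what a row does not reach is not made up. The controller multiplies each number of a shift by 0.02 m and each number of a turn by 5 degrees. A row lasts 1/10 s, in which the tool goes at most 50 mm and 8.59 degrees, less where a joint would pass 70% of its speed; a pose out of reach is approached as far as the arm can. A call with a number of a shift or a turn outside -1 to 1 is refused whole. A call with a gripper value outside its range is refused whole. OPENING is the opening, from 0 (shut) to 1 (fully open), set as the call begins (- or left out, the last holds). The fingers move at their own pace and stop on an object; FORCE is the grip in N (left out, the last holds). Time passes only in rows, so rows that do not move let the fingers close. It gives the time, the measured TCP pose, the force and the opening at its end, in the units of the state.
- ctrl.sense(): the state, without advancing time (a new reading comes with each control period).
- ctrl.capture(name): name is "scene" or "top" or "wrist"; returns the picture (480x640x3 uint8, blue, green, red); there is no depth.
- ctrl.get_calibration(name): a dict with "mtx" (3x3 intrinsics, pixels), "k1" (the pictures are not rectified: a ray, as slopes to the right and down, at radius r is drawn at 1 + k1 r^2 times it, then the intrinsics apply), "R" (3x3) and "t" (3): a world point X has camera coordinates R X + t. Camera axes: x right, y down, z forward; pixel columns grow to the right and rows downward; lengths in mm; the calibration is good to about 2 mm. A picture is of the moment at which its call begins: read the wrist's pose just before it. get_calibration takes no time and is no camera call; for the wrist camera it gives the pose at the moment of the call.
- ctrl.finish_job(): hands the job in, once; it reports no verdict.
The state is a dict: "time_s": time; "joints": joint angles; "dq": joint speeds; "tau": joint torques, N m; "eef_pos": TCP position; "ee_rot": TCP orientation; "force": force on the tool from outside, world axes, zero at the start; "wrist_torque": the same for the moment, N m; "grip_width": opening from 0.0 (shut) to 1.0 (fully open).
Only numpy, scipy, OpenCV 4.12 (cv2) and the standard library are available. Lean on these libraries where they do the work, as an engineer would, in place of code of your own. Each camera call takes 0.05 s, during which the arm holds its last target. There are 200 camera calls.

## Working session

There is one attempt and no reset: what is moved stays moved. The work goes in short steps, Python scripts to look and compute and a shell command to move; the robot and the scene stay as the last step left them, time stands still between calls to the robot, and variables do not carry over. Pictures are saved under pics/ and viewed, and the job is handed in when it is done.

```bash
mkdir -p pics; python3 - <<'E'
from rig import ctrl
import cv2
for n in("scene","top","wrist"):
    cv2.imwrite(f"pics/{n}0.png",ctrl.capture(n)); c=ctrl.get_calibration(n); print(n,c)
print(ctrl.sense())
E
```

```text
scene {'mtx': array([[478.5977227 ,   0.        , 328.60591771],
       [  0.        , 478.5977227 , 231.92248406],
       [  0.        ,   0.        ,   1.        ]]), 'k1': -0.0026386168867220832, 'R': array([[-0.83461977,  0.55080466,  0.00490506],
       [ 0.45884518,  0.70014755, -0.5470416 ],
       [-0.30474733, -0.45432107, -0.83709105]]), 't': array([ 454.69031102, -134.98927069, 1375.25947454])}
top {'mtx': array([[596.27006564,   0.        , 320.55554585],
       [  0.        , 596.27006564, 234.5394008 ],
       [  0.        ,   0.        ,   1.        ]]), 'k1': -0.18951604097411162, 'R': array([[ 0.01565439, -0.99967773,  0.01998417],
       [-0.99795896, -0.01685876, -0.06159302],
       [ 0.06191008, -0.01897918, -0.99790126]]), 't': array([ -21.6717274 ,  547.78398436, 1674.98890556])}
wrist {'mtx': array([[371.35605235,   0.        , 319.76752296],
       [  0.        , 371.35605235, 239.36523101],
       [  0.        ,   0.        ,   1.        ]]), 'k1': -0.057217088011007645, 'R': array([[ 0.40483919, -0.91438697, -0.00130499],
       [-0.87506576, -0.38784321,  0.28954718],
       [-0.2652643 , -0.11607809, -0.95716285]]), 't': array([-523.91063179,  -38.65130606,  379.23386986])}
{'time_s': 0.15, 'joints': array([-1.37838077e+00,  3.13340501e-01,  1.49825727e+00, -2.19121012e-05,
        1.33097131e+00, -2.23401027e-01]), 'dq': array([ 2.31506064e-03, -1.06227385e-03, -2.69821767e-03, -5.47054303e-04,
       -1.54293109e-03, -3.70167084e-05]), 'tau': array([ 9.62465783e-04, -4.12369537e+01, -2.59796834e+01, -1.45392855e-04,
        3.24604785e-03,  3.13121177e-05]), 'eef_pos': array([ 212.028808  , -480.15235522,  303.45875201]), 'ee_rot': array([-4.88323878e-04,  9.78464157e-01,  2.06416217e-01, -3.07641153e-06]), 'force': array([0.04548646, 0.05610639, 0.0777132 ]), 'wrist_torque': array([ 0.00129052, -0.01181853,  0.0432657 ]), 'grip_width': 0.9983382511918244}
```

View pics/scene0.png

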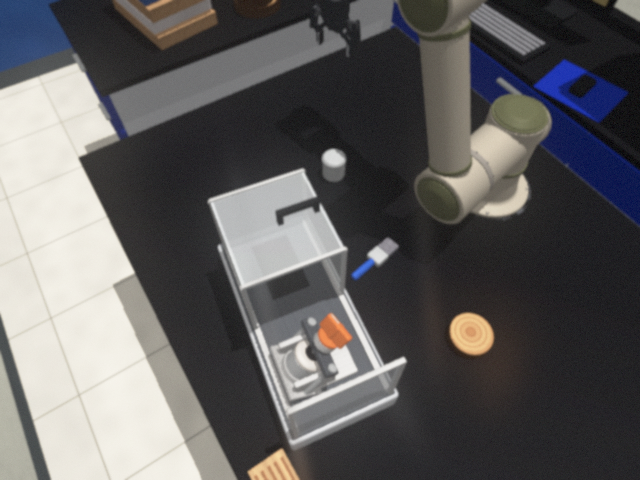

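View pics/top0.png

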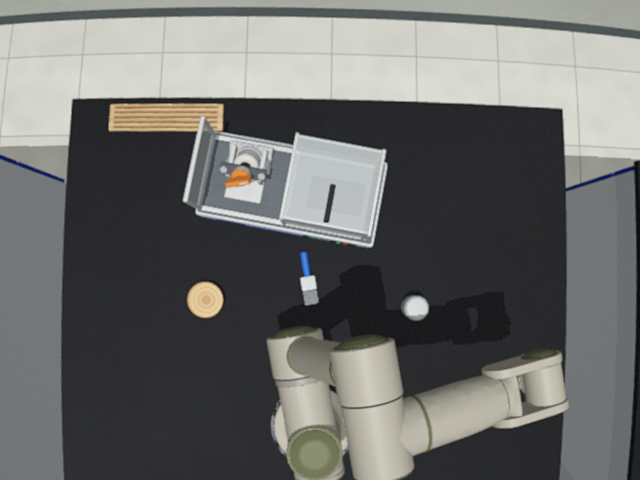

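View pics/wrist0.png

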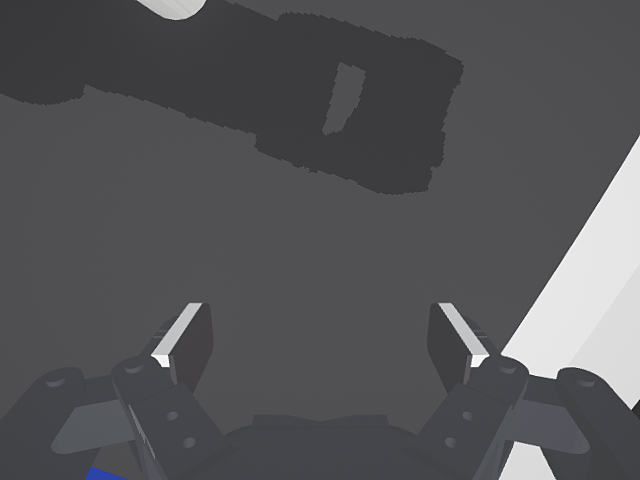

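```bash
cat > h.py <<'E'
import numpy as np, cv2
from rig import ctrl
from scipy.spatial.transform import Rotation as Rn
def ray(c,uv):
    k=c["mtx"]; d=np.array([(uv[0]-k[0,2])/k[0,0],(uv[1]-k[1,2])/k[1,1]]); u=d.copy()
    for _ in range(20): u=d/(1+c["k1"]*(u@u))
    R,t=c["R"],c["t"]; return -R.T@t, R.T@np.r_[u,1]
def onz(c,uv,z):
    o,d=ray(c,uv); return o+d*(z-o[2])/d[2]
def tri(c1,p1,c2,p2):
    o,d=ray(c1,p1);q,e=ray(c2,p2)
    s=np.linalg.lstsq(np.c_[d,-e],q-o,rcond=None)[0]; a=o+s[0]*d;b=q+s[1]*e
    return (a+b)/2,np.linalg.norm(a-b)
def proj(c,X):
    x=c["R"]@X+c["t"]; u=x[:2]/x[2]; u=u*(1+c["k1"]*(u@u)); return (c["mtx"]@np.r_[u,1])[:2]
def pose():
    s=ctrl.sense(); q=s["ee_rot"]; return s,np.array(s["eef_pos"]),Rn.from_quat(np.r_[q[1:],q[0]])
E
python3 - <<'E'
from h import *
T=cv2.imread("pics/top0.png");S=cv2.imread("pics/scene0.png")
a=cv2.resize(T[110:255,180:400],None,fx=3.6,fy=3.6,interpolation=cv2.INTER_CUBIC);cv2.imwrite("pics/tz.png",a)
b=cv2.resize(S[160:450,200:420],None,fx=2,fy=2,interpolation=cv2.INTER_CUBIC);cv2.imwrite("pics/sz.png",b)
ct,cs=[ctrl.get_calibration(n) for n in("top","scene")]
for n,I,c in(("t",T,ct),("s",S,cs)):
    h=cv2.cvtColor(I,cv2.COLOR_BGR2HSV);m=cv2.inRange(h,(3,180,120),(14,255,255))
    k,l,st,ce=cv2.connectedComponentsWithStats(m);i=1+st[1:,4].argmax();print(n,st[i],ce[i],cv2.minAreaRect(cv2.findNonZero((l==i).astype('uint8'))))
    print(onz(c,ce[i],235))
for p in((333,184),(327,221)):print(onz(ct,p,323))
E
```

```text
t [227 174  24  10 113] [239.11504425 178.26548673] ((238.31997680664062, 178.239990234375), (6.505383014678955, 23.4759464263916), 81.8698959350586)
[671.62646628 196.58869271 235.        ]Traceback (most recent call last):
  File "<stdin>", line 8, in <module>
ValueError: attempt to get argmax of an empty sequence
```

View pics/tz.png

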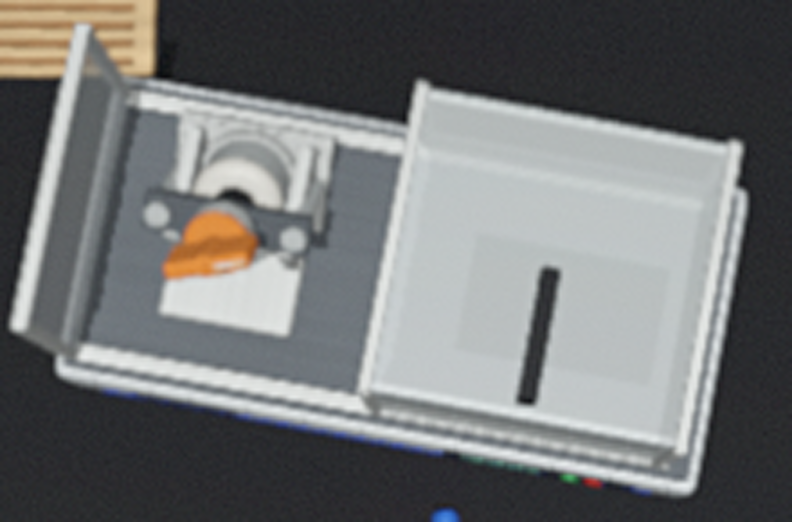

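View pics/sz.png

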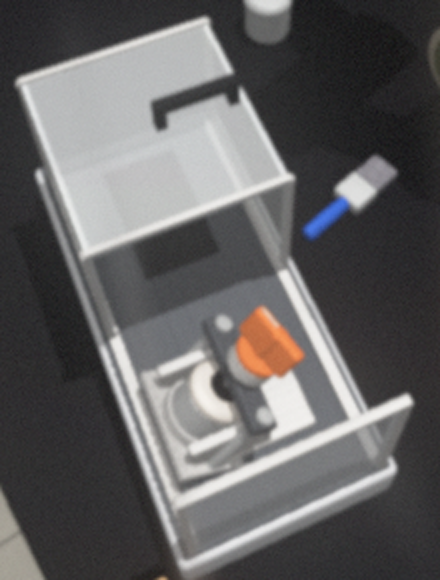

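```bash
cat >> h.py <<'E'
def rows(p,R,N=None):
    """N equal body-screw rows from the measured pose to TCP p (mm), rotation R"""
    _,p0,R0=pose(); A=np.eye(4);A[:3,:3]=(R0.inv()*R).as_matrix();A[:3,3]=R0.inv().apply(p-p0)
    from scipy.linalg import logm,expm
    L=np.real(logm(A))
    if N is None: N=int(np.ceil(max(np.abs(L[:3,3]).max()/20,np.linalg.norm([L[2,1],L[0,2],L[1,0]])/np.radians(5),1)*1.05))
    D=expm(L/N); r=np.r_[D[:3,3]/20,np.degrees(Rn.from_matrix(D[:3,:3]).as_rotvec())/5]
    print("N",N,"row",np.round(r,3)); M=np.eye(4);M[:3,:3]=R0.as_matrix();M[:3,3]=p0
    for i in range(N):
        M=M@D
        if i%max(1,N//5)==0: print("  via",M[:3,3].round(),"z",M[:3,2].round(2))
def knobR(mx,bar,up):  # tool z down the axis, tool y across the bar
    s=np.radians(35);mx=np.r_[mx,0] if len(mx)==2 else mx
    a=np.cos(s)*np.array([0,0,1.])-np.sin(s)*mx
    b=np.asarray(bar,float);b=b-a*(a@b);b/=np.linalg.norm(b)
    z=-a;x=b*up;y=np.cross(z,x);return a,Rn.from_matrix(np.c_[x,y,z])
E
python3 - <<'E'
from h import *
ct,cs=[ctrl.get_calibration(n) for n in("top","scene")]
f=lambda x,y:(180+x/3.6,110+y/3.6); g=lambda x,y:(200+x/2,160+y/2)
A=onz(ct,f(550,268),323);B=onz(ct,f(527,402),323);print(A,B)
C=onz(cs,g(238,80),323);D=onz(cs,g(156,105),323);print("scene",C,D)
mx=(A-B)/np.linalg.norm(A-B);print("yaw mx",np.degrees(np.arctan2(mx[1],mx[0])),"mid",(A+B)/2)
# track/front edges
for z,p,q in((85,(75,352),(365,405)),(286,(420,85),(735,148)),(286,(372,400),(660,455))):
    P=onz(ct,f(*p),z);Q=onz(ct,f(*q),z);d=P-Q;print(P,Q,np.degrees(np.arctan2(d[1],d[0]))-90)
print("wing top ends",onz(cs,g(262,311),245),onz(cs,g(301,353),245),tri(ct,f(207,268),cs,g(281,333)))
print(tri(ct,f(215,245),cs,g(268,342)))
E
```

```text
[647.00656886 -33.70074428 323.        ] [559.33036961 -20.04447402 323.        ]
scene [561.2602062  -12.14544976 323.        ] [643.66669945 -30.12832974 323.        ]
yaw mx -8.853139904241111 mid [603.16846924 -26.87260915 323.        ]
[611.83232721 318.06033722  85.        ] [574.92529728  95.82407906  85.        ] -9.429120332767937
[775.42036773  54.09023288 286.        ] [ 736.78265884 -158.82151069  286.        ] -10.285694484815878
[562.00670096  81.76265532 286.        ] [ 528.67949843 -110.00598716  286.        ] -9.858885635499618
wing top ends [656.88735341 175.76500691 245.        ] [649.91841122 229.21824524 245.        ] (array([654.14971828, 200.6388807 , 239.74244905]), np.float64(3.1501520424882585))
(array([669.40518145, 197.81330906, 233.72674861]), np.float64(7.858109916210941))
```

```bash
python3 - <<'E'
from h import *
y=np.radians(-9.6);mx=np.array([np.cos(y),np.sin(y)])
a,R=knobR(mx,[-7,53,0],1);G=np.array([658,200,234.])
p=G+a*(54+120);print(a,p);rows(p,R)
E
```

```text
[-0.56554409  0.09565462  0.81915204] [559.59532778 216.64390448 376.53245571]
N 44 row [ 0.942 -0.066 -0.117 -0.158  0.061 -0.311]
  via [ 229. -471.  306.] z [ 0.01 -0.01 -1.  ]
  via [ 352. -384.  327.] z [ 0.1  -0.08 -0.99]
  via [ 451. -271.  349.] z [ 0.21 -0.13 -0.97]
  via [ 521. -138.  367.] z [ 0.32 -0.15 -0.94]
  via [560.   8. 379.] z [ 0.43 -0.15 -0.89]
  via [566. 160. 380.] z [ 0.53 -0.11 -0.84]
```

```bash
python3 - <<'E'
from h import *
y=np.radians(-9.6);mx=np.array([np.cos(y),np.sin(y)])
a,R=knobR(mx,[-7,53,0],1)
rows(np.array([440,130,450.]),R,40)
E
```

```text
N 40 row [ 0.859 -0.115 -0.238 -0.174  0.067 -0.342]
  via [ 227. -471.  308.] z [ 0.01 -0.01 -1.  ]
  via [ 332. -382.  348.] z [ 0.12 -0.09 -0.99]
  via [ 409. -267.  386.] z [ 0.23 -0.14 -0.96]
  via [ 453. -135.  419.] z [ 0.35 -0.15 -0.92]
  via [462.   7. 442.] z [ 0.47 -0.14 -0.87]
```

```bash

python3 -m creep '.86 -.115 -.24 -.174 .067 -.342;.86 -.115 -.24 -.174 .067 -.342;.86 -.115 -.24 -.174 .067 -.342;.86 -.115 -.24 -.174 .067 -.342;.86 -.115 -.24 -.174 .067 -.342;.86 -.115 -.24 -.174 .067 -.342;.86 -.115 -.24 -.174 .067 -.342;.86 -.115 -.24 -.174 .067 -.342' 1 40
python3 -m creep '.86 -.115 -.24 -.174 .067 -.342;.86 -.115 -.24 -.174 .067 -.342;.86 -.115 -.24 -.174 .067 -.342;.86 -.115 -.24 -.174 .067 -.342;.86 -.115 -.24 -.174 .067 -.342;.86 -.115 -.24 -.174 .067 -.342;.86 -.115 -.24 -.174 .067 -.342;.86 -.115 -.24 -.174 .067 -.342'
```

```text
time_s: 0.95
eef_pos: [321.4, -393.5, 343.9]
ee_rot: [0.055, 0.944, 0.322, 0.036]
force: [0.3, 0.3, 0.4]
grip_width: 1.004
time_s: 1.75
eef_pos: [401.9, -281.2, 383.1]
ee_rot: [0.108, 0.893, 0.431, 0.07]
force: [-0.4, 0.1, 0.1]
grip_width: 0.998
```

Tracking as planned; continue.

```bash

python3 -m creep '.86 -.115 -.24 -.174 .067 -.342;.86 -.115 -.24 -.174 .067 -.342;.86 -.115 -.24 -.174 .067 -.342;.86 -.115 -.24 -.174 .067 -.342;.86 -.115 -.24 -.174 .067 -.342;.86 -.115 -.24 -.174 .067 -.342;.86 -.115 -.24 -.174 .067 -.342;.86 -.115 -.24 -.174 .067 -.342'
python3 -m creep '.86 -.115 -.24 -.174 .067 -.342;.86 -.115 -.24 -.174 .067 -.342;.86 -.115 -.24 -.174 .067 -.342;.86 -.115 -.24 -.174 .067 -.342;.86 -.115 -.24 -.174 .067 -.342;.86 -.115 -.24 -.174 .067 -.342;.86 -.115 -.24 -.174 .067 -.342;.86 -.115 -.24 -.174 .067 -.342'
python3 -m creep '.86 -.115 -.24 -.174 .067 -.342;.86 -.115 -.24 -.174 .067 -.342;.86 -.115 -.24 -.174 .067 -.342;.86 -.115 -.24 -.174 .067 -.342;.86 -.115 -.24 -.174 .067 -.342;.86 -.115 -.24 -.174 .067 -.342;.86 -.115 -.24 -.174 .067 -.342;.86 -.115 -.24 -.174 .067 -.342'
python3 - <<'E'
from h import *
y=np.radians(-9.6);mx=np.array([np.cos(y),np.sin(y)])
a,R=knobR(mx,[-7,53,0],1);G=np.array([658,200,234.])
rows(G+a*(54+110),R)
print(ctrl.sense()["joints"]);cv2.imwrite("pics/w1.png",ctrl.capture("wrist"))
E
```

```text
time_s: 2.55
eef_pos: [449.8, -150.2, 416.9]
ee_rot: [0.16, 0.825, 0.531, 0.104]
force: [0.2, 0.7, 0.2]
grip_width: 1.002
time_s: 3.35
eef_pos: [462.4, -9.2, 440.9]
ee_rot: [0.208, 0.743, 0.622, 0.135]
force: [-0.7, 0.6, 0.4]
grip_width: 1.001
time_s: 4.15
eef_pos: [439.4, 132.1, 451.4]
ee_rot: [0.253, 0.646, 0.701, 0.165]
force: [0.5, -0.4, 0.7]
grip_width: 0.997
N 7 row [0.641 0.476 0.937 0.003 0.    0.004]
  via [457. 144. 440.] z [ 0.57 -0.1  -0.82]
  via [475. 156. 428.] z [ 0.57 -0.1  -0.82]
  via [493. 168. 416.] z [ 0.57 -0.1  -0.82]
  via [511. 180. 404.] z [ 0.57 -0.1  -0.82]
  via [529. 192. 392.] z [ 0.57 -0.1  -0.82]
  via [547. 204. 380.] z [ 0.57 -0.1  -0.82]
  via [565. 216. 368.] z [ 0.57 -0.1  -0.82]
[ 0.09725286 -0.1117489   1.67657669 -0.18089843  0.98822683  0.06886705]
```

View pics/w1.png

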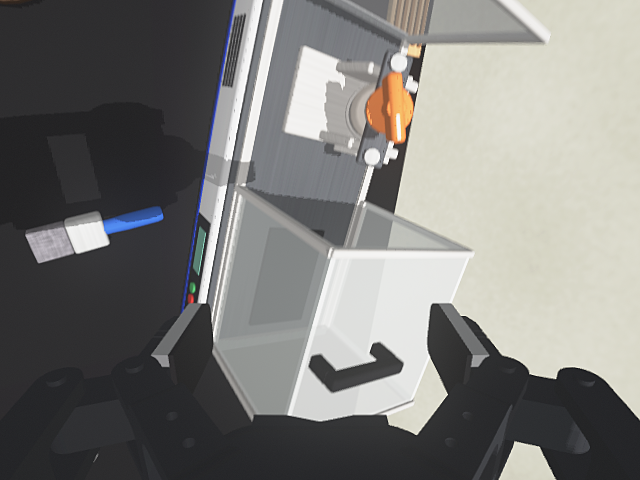

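```bash

python3 -m creep '.64 .48 .94 0 0 0;.64 .48 .94 0 0 0;.64 .48 .94 0 0 0;.64 .48 .94 0 0 0;.64 .48 .94 0 0 0;.64 .48 .94 0 0 0;0 0 0 0 0 0'
python3 - <<'E'
from h import *
_,p,R=pose();print(p,R.as_matrix().round(3));cv2.imwrite("pics/w2.png",ctrl.capture("wrist"))
E
```

```text
time_s: 4.9
eef_pos: [549.3, 203.1, 377.5]
ee_rot: [0.251, 0.647, 0.701, 0.163]
force: [-0.6, -0.1, -0.6]
grip_width: 1.0
[549.29380958 203.13047382 377.50673677] [[-0.037  0.826  0.563]
 [ 0.989  0.11  -0.097]
 [-0.142  0.553 -0.821]]
```

View pics/w2.png

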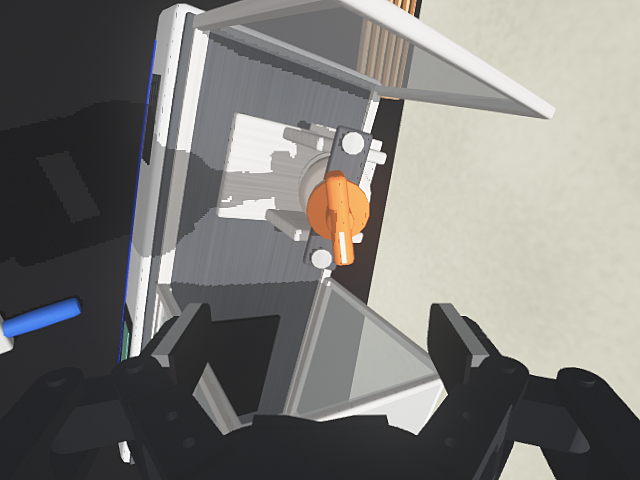

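```bash
python3 - <<'E'
from h import *
I=cv2.imread("pics/w2.png");cv2.imwrite("pics/w2z.png",cv2.resize(I[150:290,260:420],None,fx=4.2,fy=4.2,interpolation=cv2.INTER_CUBIC))
c=ctrl.get_calibration("wrist");y=np.radians(-9.6);a,_=knobR(np.array([np.cos(y),np.sin(y)]),[0,1,0],1)
o,d1=ray(c,(337,173));_,d2=ray(c,(346,264));print("cam",o,"axis",c["R"][2])
e1=d1/(d1@a);e2=d2/(d2@a);s=-62/np.linalg.norm(e1-e2)
P,Q=o+s*e1,o+s*e2;print(P,Q,"mid",(P+Q)/2,"G",(P+Q)/2-12*a)
m,_=ray(c,(341,218))[1],0
cs=ctrl.get_calibration("scene");print(tri(c,(341,218),cs,(340.5,326.5)))
E
```

```text
cam [505.7218991  282.86553906 425.69816055] axis [ 0.55097601 -0.37851233 -0.74374314]
[649.83485904 233.70630383 240.94066414] [657.89044211 173.53447185 253.52868297] mid [653.86265058 203.62038784 247.23467356] G [660.64917969 202.47253236 237.40484903]
(array([654.50135523, 203.9933529 , 245.54690674]), np.float64(0.8415660590143119))
```

View pics/w2z.png

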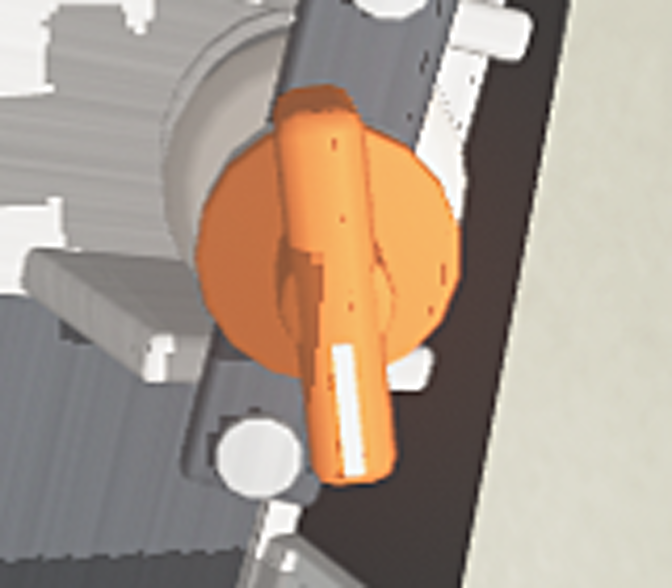

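```bash
python3 - <<'E'
from h import *
c=ctrl.get_calibration("wrist");y=np.radians(-9.6);mx=np.array([np.cos(y),np.sin(y)])
bar=np.array([649.83-657.89,233.7-173.53,240.94-253.53])
a,R=knobR(mx,bar,1);G=np.array([661.3,202.8,235.7]);print("hub proj",proj(c,G-24*a),"seen 338.1 209.5; top",proj(c,G+12*a))
np.savez("k.npz",G=G,a=a,R=R.as_matrix())
rows(G+a*(56+45),R);rows(G+a*56,R)
E
```

```text
hub proj [338.44600622 207.41537285] seen 338.1 209.5; top [340.98378338 218.69048196]
N 5 row [ 0.156  0.141  0.799 -0.004  0.002 -0.259]
  via [560. 205. 367.] z [ 0.56 -0.1  -0.82]
  via [571. 206. 355.] z [ 0.56 -0.1  -0.82]
  via [582. 208. 343.] z [ 0.56 -0.1  -0.82]
  via [593. 210. 331.] z [ 0.57 -0.1  -0.82]
  via [604. 212. 318.] z [ 0.57 -0.1  -0.82]
N 7 row [ 0.111  0.101  0.892 -0.003  0.001 -0.185]
  via [560. 203. 365.] z [ 0.56 -0.1  -0.82]
  via [572. 204. 351.] z [ 0.56 -0.1  -0.82]
  via [584. 205. 337.] z [ 0.56 -0.1  -0.82]
  via [595. 206. 323.] z [ 0.56 -0.1  -0.82]
  via [607. 206. 309.] z [ 0.57 -0.1  -0.82]
  via [618. 207. 296.] z [ 0.57 -0.1  -0.82]
  via [630. 208. 282.] z [ 0.57 -0.1  -0.82]
```

```bash

python3 -m creep '.16 .14 .8 0 0 -.26;.16 .14 .8 0 0 -.26;.16 .14 .8 0 0 -.26;.16 .14 .8 0 0 -.26;.16 .14 .8 0 0 -.26;0 0 0 0 0 0'
python3 - <<'E'
from h import *
k=np.load("k.npz");rows(k["G"]+k["a"]*56,Rn.from_matrix(k["R"]))
print(ctrl.sense()["joints"]);cv2.imwrite("pics/w3.png",ctrl.capture("wrist"))
E
```

```text
time_s: 5.55
eef_pos: [604.1, 211.9, 318.4]
ee_rot: [0.261, 0.606, 0.736, 0.148]
force: [0.5, 0.9, -0.3]
grip_width: 0.998
N 3 row [ 0.01   0.004  0.75  -0.007  0.006 -0.002]
  via [613. 211. 306.] z [ 0.56 -0.1  -0.82]
  via [621. 209. 294.] z [ 0.57 -0.1  -0.82]
  via [630. 208. 282.] z [ 0.57 -0.1  -0.82]
[ 0.21727261  0.38460451  1.44629075 -0.31922465  0.76282433  0.19391997]
```

View pics/w3.png

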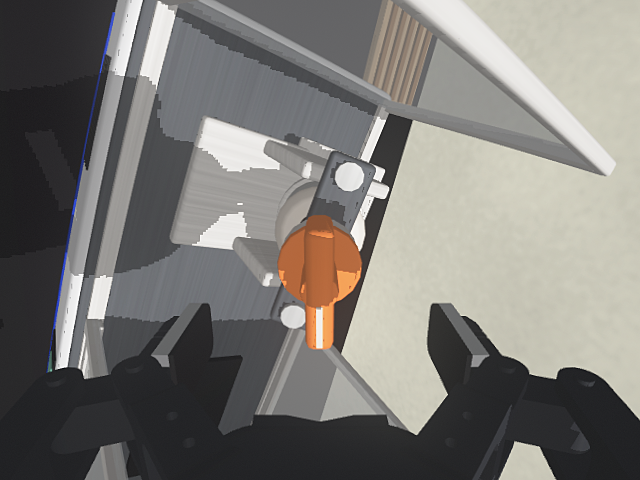

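```bash

python3 -m creep '0 0 .75 0 0 0;0 0 .75 0 0 0;0 0 .75 0 0 0;0 0 0 0 0 0'
python3 -m creep '0 0 0 0 0 0;0 0 0 0 0 0;0 0 0 0 0 0;0 0 0 0 0 0;0 0 0 0 0 0;0 0 0 0 0 0;0 0 0 0 0 0;0 0 0 0 0 0' 0 50
python3 - <<'E'
from h import *
s,p,R=pose();k=np.load("k.npz");g=p+54*R.as_matrix()[:,2];print("off tool axes",R.inv().apply(k["G"]-g),s["grip_width"],s["force"],R.inv().apply(s["wrist_torque"]))
cv2.imwrite("pics/w4.png",ctrl.capture("wrist"))
E
```

```text
time_s: 6.0
eef_pos: [630.1, 207.1, 279.6]
ee_rot: [0.26, 0.607, 0.736, 0.148]
force: [-0.2, 0.7, 0.0]
grip_width: 0.998
time_s: 6.8
eef_pos: [628.9, 207.8, 282.5]
ee_rot: [0.261, 0.606, 0.736, 0.148]
force: [-8.3, -1.2, 2.9]
grip_width: 0.15
off tool axes [0.55151715 0.32506263 3.10627519] 0.15010179336696702 [-8.33617441 -1.21475346  2.91071581] [ 1.19291595 -0.0175478  -0.01515793]
```

View pics/w4.png

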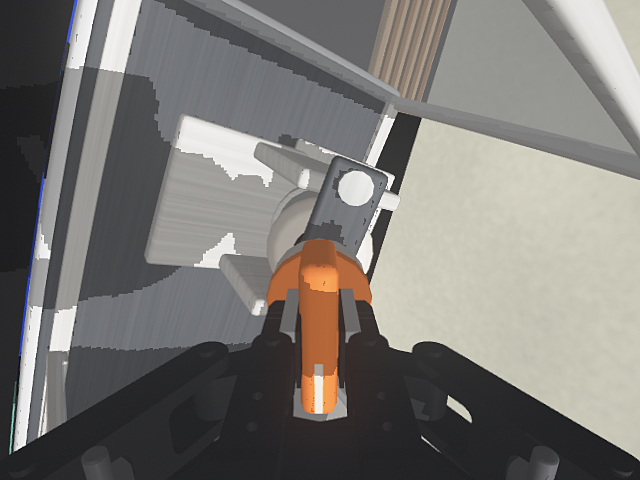

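```bash
cat > s.py <<'E'
from h import *
s,p,R=pose();k=np.load("k.npz");g=p+54*R.as_matrix()[:,2]
print("ang",np.degrees((Rn.from_matrix(k["R"]).inv()*R).as_rotvec()).round(2),"off",R.inv().apply(k["G"]-g).round(1),"F",R.inv().apply(s["force"]).round(1),"M",R.inv().apply(s["wrist_torque"]).round(3),"w",round(s["grip_width"],3),"j6",s["joints"][5].round(3),"t",s["time_s"])
E
python3 -m creep '0 0 0 0 0 1;0 0 0 0 0 1;0 0 0 0 0 1;0 0 0 0 0 1' >/dev/null; python3 s.py
python3 -m creep '0 0 0 0 0 1;0 0 0 0 0 1;0 0 0 0 0 1;0 0 0 0 0 1' >/dev/null; python3 s.py
```

```text
ang [ 0.06 -0.13 20.22] off [ 0.7 -0.3  3.1] F [-2.3 -2.3 -7. ] M [ 0.778 -0.451 -0.171] w 0.154 j6 0.553 t 7.25
ang [-0.   -0.15 40.22] off [ 0.5 -0.8  3.1] F [-4.1 -0.7 -5.6] M [ 0.343 -0.779 -0.187] w 0.154 j6 0.902 t 7.65
```

```bash

python3 -m creep '0 0 0 0 0 1;0 0 0 0 0 1' >/dev/null; python3 s.py
python3 -m creep '0 0 0 0 0 1' >/dev/null; python3 s.py
python3 -m creep '0 0 0 0 0 1' >/dev/null; python3 s.py
```

```text
ang [-3.000e-02 -1.500e-01  5.022e+01] off [ 0.4 -1.1  3.1] F [-4.4  0.6 -4.8] M [ 0.103 -0.855 -0.138] w 0.154 j6 1.076 t 7.85
ang [-4.000e-02 -1.600e-01  5.521e+01] off [ 0.3 -1.2  3.1] F [-4.4  1.3 -5.6] M [-0.122 -0.901 -0.249] w 0.156 j6 1.163 t 7.95
ang [-6.000e-02 -1.600e-01  6.021e+01] off [ 0.2 -1.3  3.2] F [-3.3  1.4 -5.1] M [-0.294 -0.973 -0.165] w 0.157 j6 1.251 t 8.05
```

```bash

for_=1
python3 -m creep '0 0 0 0 0 1' >/dev/null; python3 s.py
python3 -m creep '0 0 0 0 0 1' >/dev/null; python3 s.py
python3 -m creep '0 0 0 0 0 1' >/dev/null; python3 s.py
```

```text
ang [-0.07 -0.17 65.21] off [ 0.1 -1.4  3.2] F [-3.8  2.3 -6.7] M [-0.417 -0.94  -0.175] w 0.158 j6 1.338 t 8.15
ang [-0.08 -0.17 70.21] off [-0.  -1.5  3.1] F [-4.4  3.4 -4.3] M [-0.565 -1.003 -0.198] w 0.152 j6 1.425 t 8.25
ang [-0.1  -0.17 75.21] off [-0.1 -1.5  3.2] F [-3.5  4.4 -5.7] M [-0.648 -0.93  -0.15 ] w 0.158 j6 1.513 t 8.35
```

```bash
ls
```

```text
h.py
k.npz
pics
s.py
```

```bash

python3 -m creep '0 0 0 0 0 1' >/dev/null; python3 s.py
python3 -m creep '0 0 0 0 0 1' >/dev/null; python3 s.py
python3 -m creep '0 0 0 0 0 1' >/dev/null; python3 s.py
```

```text
ang [-0.11 -0.18 80.21] off [-0.3 -1.6  3.2] F [-4.4  5.  -5.9] M [-0.825 -0.908 -0.224] w 0.159 j6 1.6 t 8.45
ang [-0.12 -0.19 85.21] off [-0.4 -1.7  3.2] F [-3.2  5.4 -5. ] M [-0.966 -0.856 -0.214] w 0.153 j6 1.687 t 8.55
ang [-0.13 -0.19 90.21] off [-0.5 -1.8  3.1] F [-2.7  6.7 -5. ] M [-1.183 -0.784 -0.201] w 0.152 j6 1.774 t 8.65
```

```bash

python3 -m creep '0 0 0 0 0 1' >/dev/null; python3 s.py
python3 -m creep '0 0 0 0 0 1' >/dev/null; python3 s.py
python3 -m creep '0 0 0 0 0 1' >/dev/null; python3 s.py
```

```text
ang [-0.15 -0.2  95.21] off [-0.7 -1.8  3.1] F [-2.2  6.9 -5. ] M [-1.267 -0.661 -0.224] w 0.157 j6 1.862 t 8.75
ang [ -0.16  -0.21 100.21] off [-0.8 -1.8  3.2] F [-1.2  7.1 -6.1] M [-1.369 -0.646 -0.193] w 0.153 j6 1.949 t 8.85
ang [ -0.17  -0.21 105.21] off [-0.9 -1.8  3.1] F [-0.9  7.6 -5. ] M [-1.607 -0.558 -0.176] w 0.159 j6 2.036 t 8.95
```

```bash

python3 -m creep '0 0 0 0 0 1' >/dev/null; python3 s.py
python3 -m creep '0 0 0 0 0 1' >/dev/null; python3 s.py
python3 -m creep '0 0 0 0 0 1' >/dev/null; python3 s.py
```

```text
ang [ -0.19  -0.23 110.21] off [-1.1 -1.8  3.1] F [-0.8  7.7 -6.8] M [-1.695 -0.409 -0.167] w 0.156 j6 2.123 t 9.05
ang [ -0.2   -0.23 115.21] off [-1.2 -1.8  3.1] F [ 1.2  8.7 -6.8] M [-1.794 -0.23  -0.223] w 0.16 j6 2.211 t 9.15
ang [ -0.22  -0.24 120.19] off [-1.4 -1.7  3.2] F [ 0.2  8.8 -6.9] M [-1.866 -0.117 -0.377] w 0.158 j6 2.298 t 9.25
```

```bash

python3 -m creep '0 0 0 0 0 1' >/dev/null; python3 s.py
python3 -m creep '0 0 0 0 0 1' >/dev/null; python3 s.py
python3 -m creep '0 0 0 0 0 .6' >/dev/null; python3 s.py
```

```text
ang [ -0.24  -0.25 125.17] off [-1.5 -1.7  3.1] F [ 1.5  9.5 -6.5] M [-1.959 -0.005 -0.409] w 0.154 j6 2.385 t 9.35
ang [ -0.25  -0.26 130.2 ] off [-1.7 -1.7  3.1] F [ 2.6 10.5 -6.9] M [-2.094  0.134 -0.05 ] w 0.153 j6 2.472 t 9.45
ang [ -0.24  -0.27 133.22] off [-1.7 -1.6  3.1] F [ 4.1 10.6 -7.7] M [-2.103  0.217  0.14 ] w 0.154 j6 2.525 t 9.55
```

```bash

python3 -m creep '0 0 0 0 0 0;0 0 0 0 0 0;0 0 0 0 0 0' >/dev/null; python3 s.py
python3 -m creep '0 0 0 0 0 0' >/dev/null; python3 s.py;python3 s.py
```

```text
ang [ -0.24  -0.26 133.05] off [-1.7 -1.6  3.1] F [ 3.  10.3 -7.8] M [-2.05   0.195  0.086] w 0.153 j6 2.522 t 9.85
ang [ -0.24  -0.27 133.05] off [-1.7 -1.6  3.1] F [ 3.6 10.5 -7.5] M [-2.08   0.249  0.118] w 0.151 j6 2.522 t 9.95
ang [ -0.24  -0.27 133.05] off [-1.7 -1.6  3.1] F [ 3.6 10.5 -7.5] M [-2.08   0.249  0.118] w 0.151 j6 2.522 t 9.95
```

```bash

python3 -m creep '0 0 0 0 0 .5' >/dev/null; python3 s.py
python3 -m creep '0 0 0 0 0 .5' >/dev/null; python3 s.py
python3 -m creep '0 0 0 0 0 0;0 0 0 0 0 0' >/dev/null; python3 s.py
```

```text
ang [ -0.25  -0.27 135.57] off [-1.8 -1.6  3.1] F [ 3.9 10.1 -8.8] M [-2.123  0.292 -0.048] w 0.152 j6 2.566 t 10.05
ang [ -0.27  -0.27 138.12] off [-1.9 -1.5  3.2] F [ 3.3 11.  -8.2] M [-2.073  0.355 -0.172] w 0.151 j6 2.61 t 10.15
ang [ -0.27  -0.28 138.02] off [-1.8 -1.6  3.1] F [ 3.9 10.4 -7.4] M [-2.073  0.422 -0.13 ] w 0.155 j6 2.609 t 10.35
```

```bash

python3 -m creep '0 0 0 0 0 0;0 0 0 0 0 0;0 0 0 0 0 0;0 0 0 0 0 0;0 0 0 0 0 0;0 0 0 0 0 0' 1 >/dev/null; python3 s.py
python3 -m creep '0 0 -.9 0 0 0;0 0 -.9 0 0 0;0 0 -.9 0 0 0;0 0 -.9 0 0 0;0 0 -.9 0 0 0;0 0 -.9 0 0 0;0 0 -.9 0 0 0;0 0 0 0 0 0'
python3 - <<'E'
from h import *
y=np.radians(-9.6);mx=np.array([np.cos(y),np.sin(y),0]);my=np.array([-mx[1],mx[0],0])
R=Rn.from_matrix(np.c_[mx,-my,[0,0,-1.]]);H=np.array([603,-25,316.])
rows(H+[0,0,54+100],R)
print(ctrl.sense()["joints"]);cv2.imwrite("pics/w5.png",ctrl.capture("wrist"));cv2.imwrite("pics/s5.png",ctrl.capture("scene"))
E
```

```text
ang [-1.0000e-01 -4.0000e-02  1.3805e+02] off [-0.7 -0.   2.6] F [-0.2 -0.   0.4] M [-0.124 -0.233 -0.048] w 1.006 j6 2.609 t 10.95
time_s: 11.75
eef_pos: [557.8, 220.5, 388.5]
ee_rot: [-0.047, 0.904, -0.302, 0.299]
force: [-0.2, -1.1, -0.0]
grip_width: 1.0
N 11 row [ 0.76   0.904 -0.278 -0.153 -0.629 -0.481]
  via [555. 198. 396.] z [ 0.53 -0.08 -0.85]
  via [554. 152. 412.] z [ 0.43 -0.04 -0.9 ]
  via [558. 106. 427.] z [ 0.33 -0.02 -0.94]
  via [568.  61. 443.] z [ 0.22 -0.   -0.97]
  via [583.  17. 457.] z [ 0.11  0.   -0.99]
  via [603. -25. 470.] z [ 0.  0. -1.]
[ 0.25402859  0.25245226  1.44429188 -0.30696196  0.89529613  2.59461692]
```

View pics/w5.png

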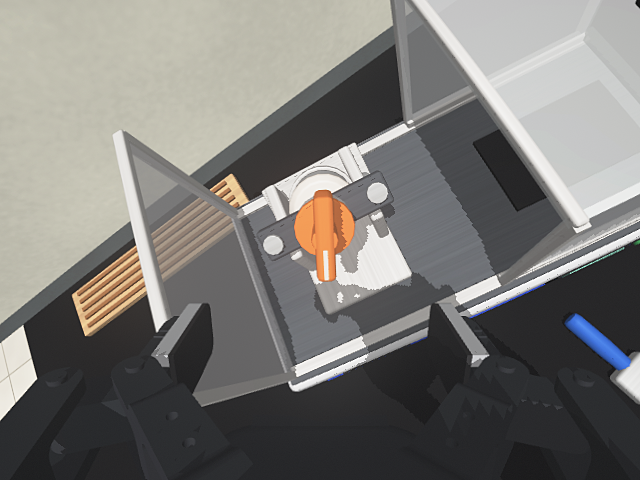

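View pics/s5.png

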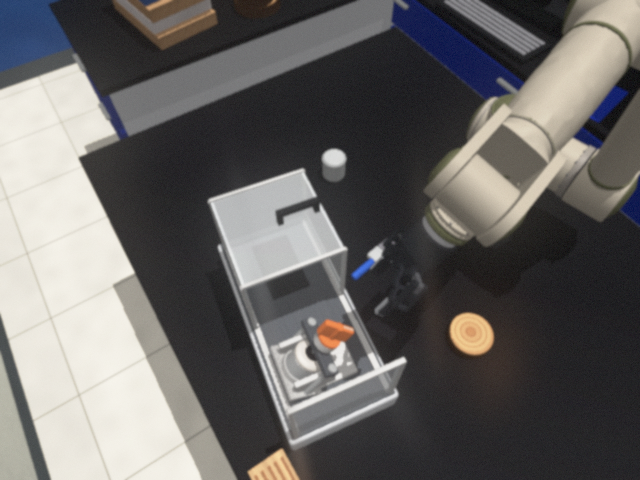

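```bash

python3 -m creep '.76 .9 -.28 -.153 -.629 -.481;.76 .9 -.28 -.153 -.629 -.481;.76 .9 -.28 -.153 -.629 -.481;.76 .9 -.28 -.153 -.629 -.481;.76 .9 -.28 -.153 -.629 -.481;.76 .9 -.28 -.153 -.629 -.481;.76 .9 -.28 -.153 -.629 -.481;.76 .9 -.28 -.153 -.629 -.481'
python3 -m creep '.76 .9 -.28 -.153 -.629 -.481;.76 .9 -.28 -.153 -.629 -.481;.76 .9 -.28 -.153 -.629 -.481;0 0 0 0 0 0'
python3 - <<'E'
from h import *
_,p,R=pose();print(p,R.as_matrix().round(3),ctrl.sense()["joints"]);cv2.imwrite("pics/w6.png",ctrl.capture("wrist"))
E
```

```text
time_s: 12.65
eef_pos: [575.7, 37.8, 447.2]
ee_rot: [-0.012, 0.986, -0.146, 0.079]
force: [-0.8, 0.6, 0.5]
grip_width: 1.002
time_s: 13.05
eef_pos: [605.7, -27.4, 465.4]
ee_rot: [0.001, 0.996, -0.085, -0.004]
force: [-0.3, 0.4, -0.4]
grip_width: 0.997
[605.7311024  -27.37079178 465.36808773] [[ 0.985 -0.17  -0.009]
 [-0.17  -0.985 -0.001]
 [-0.008  0.002 -1.   ]] [-0.23737311  0.47658833  0.85378986 -0.00262873  1.81951703  1.50343692]
```

View pics/w6.png

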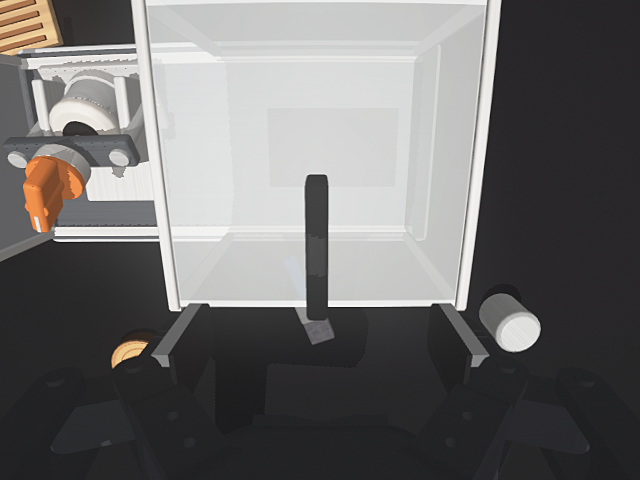

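```bash
python3 - <<'E'
from h import *
c=ctrl.get_calibration("wrist");A=onz(c,(316.5,176),323);B=onz(c,(317,319),323);m=(A+B)/2;d=A-B
y=np.arctan2(d[1],d[0]);print(A,B,m,np.linalg.norm(d),np.degrees(y))
y=np.radians(-9.7)
mx=np.array([np.cos(y),np.sin(y),0]);my=np.array([-mx[1],mx[0],0])
R=Rn.from_matrix(np.c_[mx,-my,[0,0,-1.]]);np.savez("g.npz",m=m,R=R.as_matrix())
rows(np.r_[m[:2],316+54],R)
E
```

```text
[650.24328755 -31.66504348 323.        ] [560.22788954 -16.34322169 323.        ] [605.23558855 -24.00413258 323.        ] 91.31007667749601 -9.659925193971969
N 6 row [ 0.001 -0.016  0.796  0.002  0.013 -0.002]
  via [605. -26. 450.] z [-0.01 -0.   -1.  ]
  via [605. -25. 434.] z [-0. -0. -1.]
  via [605. -25. 418.] z [-0. -0. -1.]
  via [605. -25. 402.] z [-0. -0. -1.]
  via [605. -24. 386.] z [-0. -0. -1.]
  via [605. -24. 370.] z [ 0.  0. -1.]
```

```bash

python3 -m creep '0 -.016 .8 0 .013 0;0 -.016 .8 0 .013 0;0 -.016 .8 0 .013 0;0 -.016 .8 0 .013 0;0 -.016 .8 0 .013 0;0 -.016 .8 0 .013 0;0 0 0 0 0 0'
python3 -m creep '0 0 0 0 0 0;0 0 0 0 0 0;0 0 0 0 0 0;0 0 0 0 0 0;0 0 0 0 0 0;0 0 0 0 0 0;0 0 0 0 0 0;0 0 0 0 0 0' 0 40
python3 -m creep '0 -.3 0 0 0 0;0 -.6 0 0 0 0;0 -.6 0 0 0 0;0 -.6 0 0 0 0;0 -.6 0 0 0 0;0 0 0 0 0 0'
```

```text
time_s: 13.8
eef_pos: [603.4, -21.9, 369.2]
ee_rot: [0.0, 0.996, -0.084, -0.001]
force: [0.2, 0.6, 0.9]
grip_width: 0.997
time_s: 14.6
eef_pos: [604.2, -22.9, 372.2]
ee_rot: [0.001, 0.996, -0.084, 0.002]
force: [-0.6, -2.1, 4.4]
grip_width: 0.156
time_s: 15.2
eef_pos: [613.5, 32.1, 372.2]
ee_rot: [0.0, 0.997, -0.083, 0.002]
force: [0.2, 2.0, 5.2]
grip_width: 0.157
```

```bash

python3 -m creep '0 -.8 0 0 0 0;0 -.9 0 0 0 0;0 -.9 0 0 0 0;0 -.9 0 0 0 0;0 -.9 0 0 0 0;0 -.9 0 0 0 0;0 -.9 0 0 0 0;0 -.6 0 0 0 0'
python3 -m creep '0 -.25 0 0 0 0;0 -.25 0 0 0 0;0 0 0 0 0 0'
python3 -m creep '0 -.25 0 0 0 0;0 -.25 0 0 0 0;0 0 0 0 0 0'
```

```text
time_s: 16.0
eef_pos: [636.2, 165.4, 372.1]
ee_rot: [0.001, 0.996, -0.084, 0.002]
force: [-0.6, -2.9, 7.3]
grip_width: 0.153
time_s: 16.3
eef_pos: [637.8, 175.2, 372.2]
ee_rot: [0.0, 0.996, -0.084, 0.002]
force: [1.5, 1.9, 6.7]
grip_width: 0.157
time_s: 16.6
eef_pos: [639.5, 184.9, 372.2]
ee_rot: [0.0, 0.996, -0.084, 0.002]
force: [1.3, 0.4, 6.2]
grip_width: 0.156
```

```bash

python3 -m creep '0 -.2 0 0 0 0;0 -.2 0 0 0 0;0 0 0 0 0 0'
python3 -m creep '0 -.2 0 0 0 0;0 -.2 0 0 0 0;0 0 0 0 0 0'
```

```text
time_s: 16.9
eef_pos: [640.8, 192.6, 372.2]
ee_rot: [0.001, 0.996, -0.084, 0.002]
force: [1.4, 0.3, 6.8]
grip_width: 0.155
time_s: 17.2
eef_pos: [642.1, 200.1, 372.2]
ee_rot: [0.001, 0.996, -0.084, 0.002]
force: [-0.1, -1.0, 6.8]
grip_width: 0.152
```

```bash

python3 -m creep '0 -.2 0 0 0 0;0 -.2 0 0 0 0;0 0 0 0 0 0'
python3 -m creep '0 -.2 0 0 0 0;0 0 0 0 0 0'
python3 -m creep '0 -.2 0 0 0 0;0 0 0 0 0 0'
```

```text
time_s: 17.5
eef_pos: [642.7, 201.2, 372.1]
ee_rot: [0.008, 0.996, -0.088, -0.002]
force: [-18.8, -38.0, 9.0]
grip_width: 0.154
time_s: 17.7
eef_pos: [643.1, 201.8, 372.1]
ee_rot: [0.012, 0.996, -0.09, -0.003]
force: [-27.6, -57.2, 10.7]
grip_width: 0.154
time_s: 17.9
eef_pos: [643.4, 202.4, 372.0]
ee_rot: [0.016, 0.996, -0.092, -0.005]
force: [-36.4, -74.2, 11.6]
grip_width: 0.156
```

```bash

python3 -m creep '0 .2 0 0 0 0;0 .2 0 0 0 0;0 0 0 0 0 0'
python3 -m creep '0 0 0 0 0 0;0 0 0 0 0 0;0 0 0 0 0 0;0 0 0 0 0 0;0 0 0 0 0 0;0 0 0 0 0 0' 1
python3 - <<'E'
from h import *
cv2.imwrite("pics/s7.png",ctrl.capture("scene"));cv2.imwrite("pics/w7.png",ctrl.capture("wrist"))
E
```

```text
time_s: 18.2
eef_pos: [642.8, 201.1, 372.1]
ee_rot: [0.008, 0.996, -0.088, -0.001]
force: [-17.4, -36.5, 9.4]
grip_width: 0.152
time_s: 18.8
eef_pos: [643.3, 208.2, 371.2]
ee_rot: [0.001, 0.996, -0.084, 0.001]
force: [0.7, 0.2, 1.1]
grip_width: 0.997
```

View pics/s7.png

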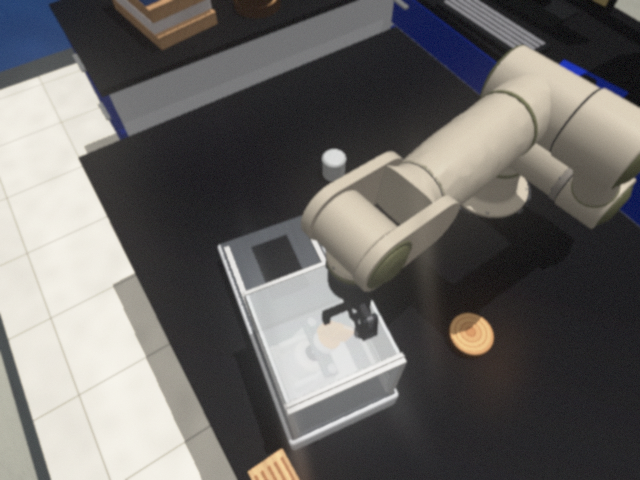

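View pics/w7.png

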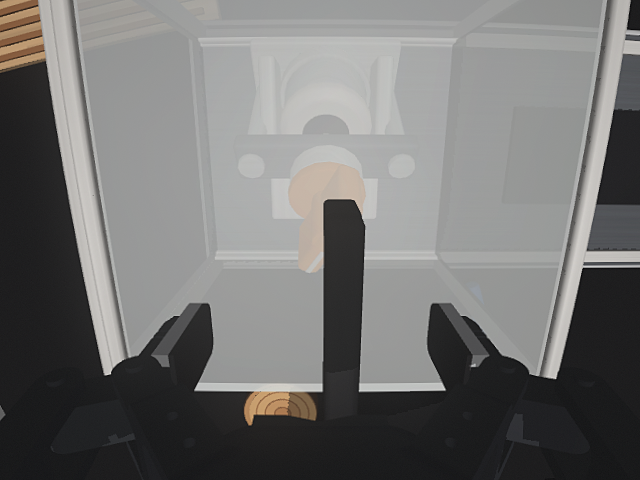

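```bash

python3 -m creep '0 0 -.5 0 0 0;0 0 -.8 0 0 0;0 0 -.9 0 0 0;0 0 -.9 0 0 0;0 0 -.9 0 0 0;0 0 -.9 0 0 0;0 0 -.9 0 0 0;0 0 0 0 0 0'
python3 -m creep '0 0 0 0 0 0;0 0 0 0 0 0'
python3 - <<'E'
from h import *
cv2.imwrite("pics/w8.png",ctrl.capture("wrist"));c=ctrl.get_calibration("wrist")
g=np.load("g.npz");m=g["m"];my=-g["R"][:,1]
for d in(.218,.225,.232,.248):print(d,proj(c,m+1000*d*my))
T=ctrl.capture("top");cv2.imwrite("pics/t8.png",T);print(ctrl.sense()["dq"].round(3))
E
```

```text
time_s: 19.7
eef_pos: [642.8, 208.2, 490.3]
ee_rot: [0.0, 0.996, -0.084, 0.004]
force: [-0.5, -0.2, -0.2]
grip_width: 1.001
time_s: 19.9
eef_pos: [643.2, 208.2, 486.3]
ee_rot: [0.001, 0.996, -0.084, 0.0]
force: [0.2, 0.9, -0.2]
grip_width: 0.998
0.218 [345.92460851 240.42680461]
0.225 [335.28144227 240.41073193]
0.232 [324.63261856 240.39455445]
0.248 [300.28733549 240.35720827]
[ 0.003 -0.001 -0.01  -0.     0.004  0.002]
```

View pics/w8.png

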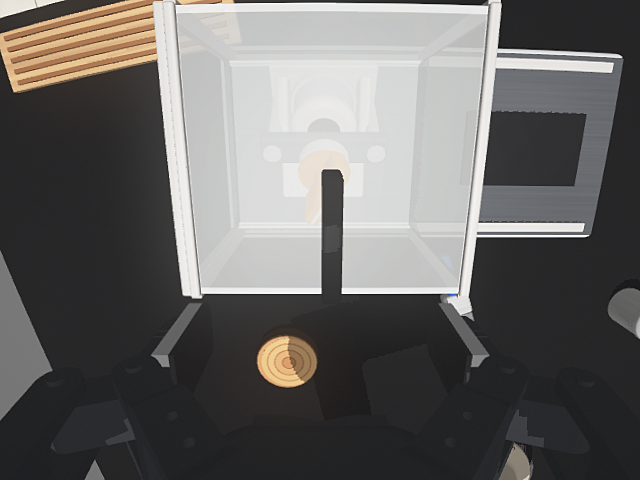

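View pics/t8.png

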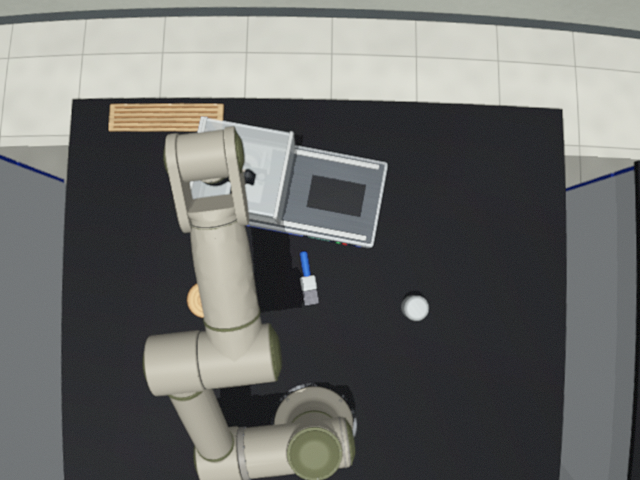

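```bash
python3 -c "from rig import ctrl;print(ctrl.finish_job())"
```

```text
the job is handed in; nothing more can be done
None
```

I turned the knob clockwise until its clutch clicked once, then slid the guard shut, let go of everything and handed the job in at about 20 s.

- **Clamp:** I turned the knob about 138° in total.
  - **Click:** Torque held near 0.18 N m while the slack was taken up. It climbed to about 0.41 N m near 125°, fell away at 130° and reversed at 133°.
  - **After the click:** At 133° I wasn't sure it was fully past the detent, so I turned 5° more. Torque rose to only about 0.17 N m, which fits the clutch being seated and the spindle turning against friction, with no climb towards a second click. The knob did not visibly spring back when I let go.
- **Guard:** It slid about 227 mm and met a hard stop. The push there peaked at about 83 N, below the 120 N limit. In the last pictures its open edge is beside the end window.
- **Bystanders:** The brush and spare jar are where they started. The tree slice looks unmoved too, though the arm partly hides it in the last top view. The gripper is open, about 115 mm above its grasp height at the handle, with no contact force.

None of these checks failed. I had no direct reading of the clutch, spindle or guard positions, so the click is judged from torque and the guard from force, travel and the pictures.

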